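Unlock the sugar canister's cap and shut it in the sanitiser box

ROBOT

A 6-joint arm with a two-finger parallel gripper is mounted at the origin on the work surface. World frame = base frame: x ahead of the robot, y to its left, z up, the work surface at z = 0. Lengths are in m, angles in rad, forces in N, time in s.
With the tool pointing down it reaches from about 0.375 to 0.975 m from the base axis. Payload 3.8 kg.
Tool frame: the origin (TCP) lies between the finger pads; the fingertips stand 14 mm ahead of it and the grasp point (between the pads) lies 5 mm behind it; z points along the fingers, y is the direction in which the jaws open and shut (so a half turn about z gives the same grasp; the last joint's range is limited). The gripper opens to 88 mm and grips with 3 to 60 N. Pads are 18 mm wide; open, the fingers measure 123 mm over their backs; the gripper's body (75 mm by 187 mm) begins 45 mm behind the grasp point.
Start: joints at [-1.186, 0.264, 1.604, -0, 1.274, -0.037], TCP at [0.276, -0.616, 0.253] pointing down, gripper open.
Joint ranges: [-2.63, 2.63], [-0.94, 2.18], [0.31, 2.57], [-1.31, 4.45], [0, 2.66], [-2.55, 2.55]. Speed limits (rad/s): [2.57, 2.57, 3.14, 3.14, 3.14, 3.14].

INTERFACE

Orientations are given as a rotation vector (axis times angle).
In Python, from cell import manip gives the robot as it stands.
- The arm moves only by the shell command python3 -m crank 'ROWS' [OPENING] [FORCE]. ROWS is JSON, a list of rows, each a list of 2 entries, a list of its own where there are three numbers: the shift along the tool's x, y, z in cm, then the turn about the tool's z in rad. In form: [[[dx, dy, dz], twist], ...]. A call has 1 to 8 rows; each row is the pose to reach, as a shift and turn from the pose measured when the call began, along the tool's axes at that moment; what a row does not reach only later rows make up. A row lasts 1/8 s, in which the tool goes at most 62.5 mm and 10.7 degrees, less where a joint would pass 70% of its speed; a pose out of reach is approached as far as the arm can. A call with a gripper value outside its range is refused whole. OPENING is the finger opening in cm, from 0 to 8.81, set as the call begins (- or left out, the last holds). The fingers move at their own pace and stop on an object; FORCE is the grip in N (left out, the last holds). Time passes only in rows, so rows that repeat a pose let the fingers close. It gives the time, the measured TCP pose, the force and the opening at its end, in the units of the state.
- manip.get_state(): the state, without advancing time (a new reading comes with each control period).
- manip.camera(name): name is "scene" or "top" or "wrist"; returns (picture, depth): 384x512x3 uint8, red, green, blue; 384x512 float32, m along the optical axis (not along the pixel's ray), 0 where there is no reading.
- manip.camera_model(name): a dict with "fovy" (degrees; the focal length in pixels is half the picture's height over the tangent of half this angle, whatever the lens; pixels are square), "cx", "cy" (the principal point, pixels), "rvec" (rotation vector, rad) and "tvec" (3), from world to camera coordinates, as OpenCV has them. Camera axes: x right, y down, z forward; pixel columns grow to the right and rows downward; lengths in m; the calibration is good to about 2 mm. A picture is of the moment at which its call begins: read the wrist's pose just before it. camera_model takes no time and is no camera call; for the wrist camera it gives the pose at the moment of the call.
- manip.close_job(): hands the job in, once; it reports no verdict.
Trained networks look in the newest picture that a camera, given by its name, has taken for a name from the list of things; names that differ only in an ending like _2 or _b are one class to them, and where a whole thing is asked for, a point or a joint stands for the part that bears it (a point fixed in the world has none). Each returns a list of dicts, best first, with "p" (0 to 1); they miss things now and then, are a little off and sometimes report something else, mostly with a low value. They report only what shows in the picture. A call takes as long as a camera call. They do not tell look-alikes from the thing itself.
- manip.silhouettes(camera, target): "mask" (384x512 bool, what is visible of it) and "position" ([column, row] in pixels, amid what is visible of it).
The state is a dict: "clock": time; "joint_pos": joint angles; "dq": joint speeds; "tau": joint torques, N m; "tool_pos": TCP position; "eef_rot": TCP orientation; "ft_force": force on the tool from outside, world axes, zero at the start; "wrist_torque": the same for the moment, N m; "grip_width": finger opening in m.
Only numpy, scipy, OpenCV 4.12 (cv2) and the standard library are available. Lean on these libraries where they do the work, as an engineer would, in place of code of your own. Each camera call takes 0.05 s, during which the arm holds its last target.

TASK

Take the locking cap off the leaning sugar canister: squeeze its two side tabs inward and, while they are squeezed, turn it about an eighth of a turn anticlockwise, then draw it off along the neck. Set it down (do not drop it) standing upright, top up, on the floor of the open sanitiser box and let go, then push the box's lid down past its sprung roller catch until it snaps fully shut. Do not push the other things on the bench out of place.

Things in the scene. Friction and masses are not known exactly. Their poses are not given: they have to be found in the camera images.
- canister: White plastic canister, 116 mm across, 150 mm long, fixed leaning in an aluminium stand (base plate 200 x 150 mm). It never moves. Origin on the bench under the stand, z up. Its neck axis leans 30 degrees from vertical towards local -x (roughly towards the robot): direction (-0.5, 0, 0.866) in this frame.
- neck (a point): Centre of the canister's flat shoulder, where the cap sits: (-0.040, 0, 0.200) m in the canister frame; axes as the canister (z vertical). A round spigot 37 mm across, 15 mm tall, stands on it along the neck axis, inside the cap. Two hooks hold the cap's ears and two pairs of lock posts its tab feet: at most 13 mm tall, within 42 mm of the axis.
- cap: Grey locking cap, about 0.13 kg (varies): round, 47 mm across, 42 mm tall, hollow. Origin: centre of its open underside; z: its axis, out of its top (seated: along the leaning neck axis). Squeeze tabs on its +y and -y sides, ears on its +x and -x sides. Seated with about 2 mm of play. Keep fingertips 14 mm or more above the underside, to pass over hooks and posts.
- cap_grip (a point): Point on the cap's axis midway between the tab pads, 34 mm above its underside; axes as the cap. The pads are flat and ribbed, 26 mm wide along x, 12 to 46 mm above the underside; outer faces 68 mm apart at rest, 56 mm fully squeezed. About 20 N of grip presses both fully in and also holds the cap. Squeezed, it carries like that; let go, the tabs spring out.
- cap_ear (a point): Tip of the cap's +x ear, 34 mm from the axis, at the underside; the other ear is opposite. Ears (12 mm wide, 6 mm thick) sit under the hooks, so the cap cannot lift until turned. It turns only anticlockwise, looking down on its top: free of the hooks from 32 degrees, end stop at about 55, so 40 to 45 is right. Then draw it off along the axis (over 15 mm).
- tab_left (a joint): How far the tab on the cap's +y side is pressed in: 0 at rest, 0.006 m fully in; straight inward against a spring (4 N at first, 7.5 N fully in). Its foot, low at the underside and up to 40 mm from the axis, stands between two lock posts: the cap cannot turn unless both tabs are pressed well in (some 4 mm); press them fully.
- tab_right (a joint): The same for the tab on the cap's -y side.
- sanitiser: Sanitiser box, fixed: open stainless box 220 x 220 mm outside, 70 mm tall, walls and floor 5 mm, with a hinged lid. Origin on the bench under its centre; z up. The hinge runs along its +x (far) rim, parallel to y, through (0.110, 0, 0.0705) m; the roller catch is at the middle of its -x (front) wall.
- box_floor (a point): Centre of the box's inner floor (210 x 210 mm), 5 mm above the bench; axes as the box.
- lid (a joint): Lid angle: 0 fully shut; starts at 1.3 to 1.5 rad, standing above the far rim and leaning slightly over the box; limit 1.55. A stiff hinge holds it where it is left; about 4 N at the free edge swings it. Near 0.07 rad its nose meets the sprung roller; 8 to 12 N down at the middle of the front edge takes it past, and it snaps to 0 and stays.
- lid_edge (a point): Middle of the lid's free edge on its outer face, 232 mm from the hinge; axes as the lid: z is the outer face's outward normal, +x points along the lid to the hinge. The lid is a stainless plate 220 mm wide, 8 mm thick, 0.4 kg; the outer face lies 8.5 mm off the hinge axis and shut is its top, 79 mm above the bench.
- shaker: Bystander: aluminium sugar shaker, 52 mm across, 100 mm tall, standing between the canister and the box towards the back. Origin under its centre.
- ramekin: Bystander: small white ramekin, 64 mm across, 45 mm tall, standing between the canister and the box. Origin under its centre.
- turner: Bystander: kitchen turner, 250 mm long, lying on the bench at the left. Origin at its underside, near its middle.
- jar: Bystander: glass jar with a plain screw lid, 72 mm across, 110 mm tall, at the right. Origin under its centre.
- oil_bottle: Bystander: clear bottle, 60 mm across, 190 mm tall, at the left. Origin under its centre.
- pastry_ring: Bystander: thin steel pastry ring, 90 mm across, 40 mm tall, between the canister and the box towards the robot. Origin under its centre.
Mind the look-alikes: they are no part of the job. Leave any green or yellow look-alike of the cap alone.

How it is judged:
On the way, in this order (a step that is already met when the one before it is completed fails the run):
1. the cap is off the canister's neck (more than 50 mm from its seat) (distance between cap and neck above 0.05 m), for 0.1 s.
2. the cap stands upright on the floor of the sanitiser box, let go, the lid still open (x of cap in the frame of box_floor between -0.09 and 0.09 m and y of cap in the frame of box_floor between -0.09 and 0.09 m and z of cap in the frame of box_floor between -0.005 and 0.012 m and angle between cap's own z axis and vertical below 0.15 rad and linear speed of cap below 0.03 m/s and contact force between the fingers and cap below 0.1 N and value of joint lid above 0.3 rad), for 0.2 s.
At the end, for the whole second after the job is handed in: The cap stands on the floor of the sanitiser box (its centre within 90 mm of the floor's centre each way, underside within 12 mm of the floor, axis within 0.15 rad of vertical, top up), at rest and released, and the lid is snapped shut (under 0.02 rad) (x of cap in the frame of box_floor between -0.09 and 0.09 m and y of cap in the frame of box_floor between -0.09 and 0.09 m and z of cap in the frame of box_floor between -0.005 and 0.012 m and angle between cap's own z axis and vertical below 0.15 rad and linear speed of cap below 0.03 m/s and contact force between the fingers and cap below 0.1 N and value of joint lid below 0.02 rad); the robot touches nothing.
It fails at once if the cap is let go over the box more than about 30 mm above its floor (dropped in) (x of cap in the frame of box_floor between -0.09 and 0.09 m and y of cap in the frame of box_floor between -0.09 and 0.09 m and z of cap in the frame of box_floor between 0.03 and 0.3 m and contact force between the fingers and cap below 0.05 N).
It fails at once if another thing on the bench is pushed more than 40 mm out of place (distance of any of shaker, ramekin, turner, jar, oil_bottle, pastry_ring from where it was at the start of the episode above 0.04 m).
It also fails if it takes over 62 s, if anything falls off the work surface, if the arm or the gripper's body presses on something with over 40 N, if the wrist force passes 120 N, or if a joint passes its speed limit or range.

## Working session

There is one attempt and no reset: what is moved stays moved. The work goes in short steps, Python scripts to look and compute and a shell command to move; the robot and the scene stay as the last step left them, time stands still between calls to the robot, and variables do not carry over. Pictures are saved under pics/ and viewed, and the job is handed in when it is done.

```bash
ls; mkdir -p pics; cat > h.py <<'E'
import numpy as np, cv2
from cell import manip
from scipy.spatial.transform import Rotation as R
def look(cam,name):
    m=manip.camera_model(cam); im,d=manip.camera(cam)
    cv2.imwrite(f'pics/{name}.png',im[:,:,::-1]); np.savez(f'pics/{name}.npz',im=im,d=d,**{k:np.array(v) for k,v in m.items()})
    return im,d,m
def load(name):
    z=np.load(f'pics/{name}.npz'); return z['im'],z['d'],{k:z[k] for k in ('fovy','cx','cy','rvec','tvec')}
def cloud(d,m):
    f=d.shape[0]/2/np.tan(np.radians(float(m['fovy']))/2)
    v,u=np.mgrid[:d.shape[0],:d.shape[1]]
    P=np.stack([(u-m['cx'])/f*d,(v-m['cy'])/f*d,d],-1)
    Rm=R.from_rotvec(np.ravel(m['rvec'])).as_matrix()
    W=(P-np.ravel(m['tvec']))@Rm
    W[d<=0]=np.nan
    return W
def proj(X,m):
    f=384/2/np.tan(np.radians(float(m['fovy']))/2)
    Rm=R.from_rotvec(np.ravel(m['rvec'])).as_matrix()
    p=np.atleast_2d(X)@Rm.T+np.ravel(m['tvec'])
    return np.stack([p[:,0]/p[:,2]*f+m['cx'],p[:,1]/p[:,2]*f+m['cy']],-1)
E
python3 - <<'E'
from h import *
print(manip.get_state())
for c in ('scene','top'):
    im,d,m=look(c,c+'0'); print(c,m)
    for t in ('cap','canister','sanitiser','lid','shaker','ramekin','pastry_ring','jar','oil_bottle','turner'):
        r=manip.silhouettes(c,t)
        W=cloud(d,m)
        for q in r[:3]:
            print(t,round(q['p'],2),np.round(q['position']),q['mask'].sum(),np.round(np.nanmedian(W[q['mask']],0),3))
        if r: np.savez(f'pics/m_{c}_{t}.npz',mask=np.array([q['mask'] for q in r]))
a=cv2.imread('pics/scene0.png');b=cv2.imread('pics/top0.png')
E
```

```text
pics
{'clock': 0.0, 'joint_pos': array([-1.18589966e+00,  2.64722879e-01,  1.60532098e+00, -3.81679931e-05,
        1.27373031e+00, -3.69214536e-02]), 'dq': array([ 0.00079663,  0.00042277, -0.00191075,  0.00203961, -0.00045521,
        0.00283791]), 'tau': array([-1.22138823e-03, -5.02116001e+01, -3.56875026e+01,  7.28332065e-02,
        2.92393786e-02, -1.84059281e-04]), 'tool_pos': array([ 0.27608198, -0.61522638,  0.25143702]), 'eef_rot': array([-3.06987959e+00, -6.57257683e-01,  6.49203452e-04]), 'ft_force': array([-0.21756106, -0.65784662,  1.00510878]), 'wrist_torque': array([ 0.04059338,  0.04269777, -0.00507857]), 'grip_width': 0.08812516709710563}
scene {'fovy': 52.92847123624112, 'cx': 256.48820500841026, 'cy': 195.45722114528476, 'rvec': array([ 2.43989508,  0.92031813, -0.27236667]), 'tvec': array([-0.4229674 , -0.22291453,  1.53157642])}
cap 0.98 [195. 239.] 401 [ 0.554 -0.237  0.232]
cap 0.75 [190. 222.] 265 [ 0.39  -0.156  0.033]
cap 0.73 [175. 335.] 403 [ 0.634 -0.448  0.023]
canister 0.86 [215. 278.] 3509 [ 0.636 -0.271  0.126]
sanitiser 0.57 [302. 161.] 4731 [0.625
[... 799 characters left out ...]

cap 0.67 [350. 240.] 191 [ 0.402 -0.277  0.016]
canister 0.68 [338. 179.] 2308 [ 0.598 -0.221  0.126]
sanitiser 0.65 [196. 192.] 4922 [0.552 0.26  0.008]
lid 0.94 [188. 164.] 456 [0.629 0.239 0.277]
shaker 0.74 [356. 194.] 20 [ 0.539 -0.259  0.236]
shaker 0.57 [268. 150.] 250 [0.698 0.004 0.1  ]
shaker 0.31 [337. 187.] 32 [ 0.56  -0.198  0.227]
ramekin 0.71 [186. 160.] 423 [0.627 0.24  0.294]
ramekin 0.54 [267. 196.] 251 [ 0.543 -0.002  0.012]
jar 0.86 [396. 220.] 505 [ 0.456 -0.416  0.108]
jar 0.68 [338. 179.] 2256 [ 0.598 -0.221  0.126]
oil_bottle 0.63 [133. 162.] 460 [0.646 0.447 0.125]
oil_bottle 0.19 [393. 223.] 487 [ 0.456 -0.416  0.108]
turner 0.56 [146. 200.] 671 [0.521 0.434 0.006]
```

```bash
python3 - <<'E'
import cv2
a=cv2.imread('pics/scene0.png');b=cv2.imread('pics/top0.png')
cv2.imwrite('pics/crop_s.png',cv2.resize(a[190:360,110:300],None,fx=3.5,fy=3.5,interpolation=cv2.INTER_CUBIC)[:600])
cv2.imwrite('pics/crop_t.png',cv2.resize(b[130:270,290:430],None,fx=4.2,fy=4.2,interpolation=cv2.INTER_CUBIC))
E
```

```text
(no output)
```

View pics/scene0.png

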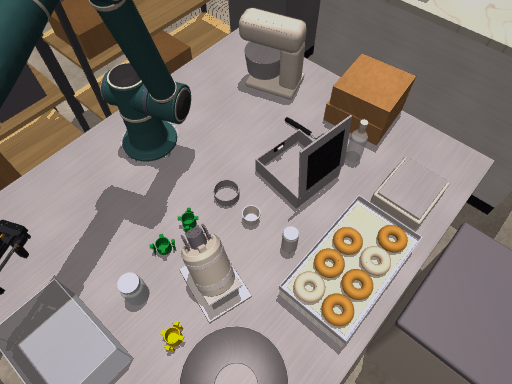

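View pics/top0.png

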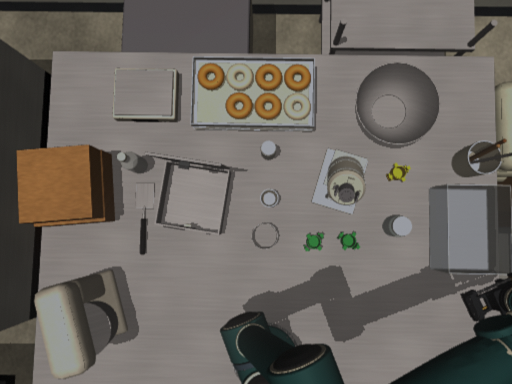

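View pics/crop_s.png

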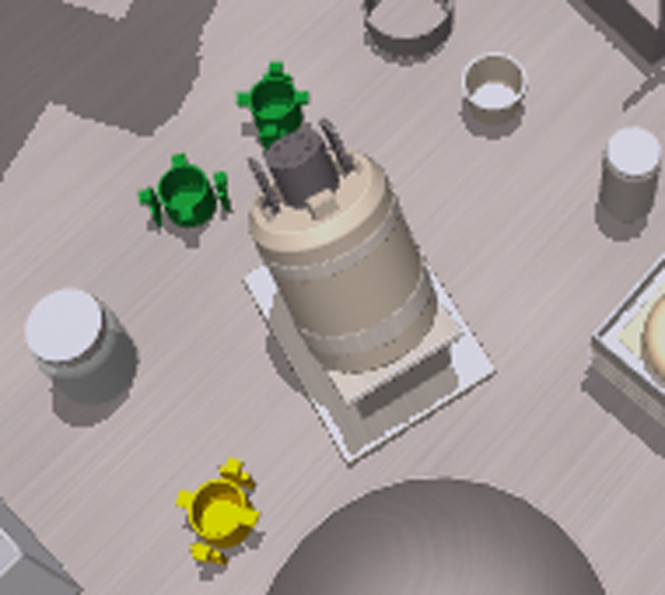

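View pics/crop_t.png

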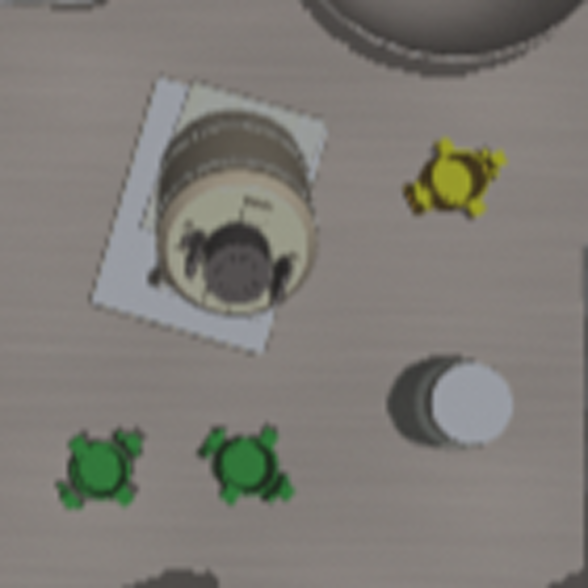

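```bash
python3 - <<'E'
from h import *
from scipy.optimize import least_squares
# plate from top: local points near canister with z<0.03 & bright
im,d,m=load('top0'); W=cloud(d,m)
Wt=W
im2,d2,m2=load('scene0'); W2=cloud(d2,m2)
for n,I,Wc in (('top',im,W),('scene',im2,W2)):
    s=(np.abs(Wc[...,0]-.62)<.2)&(np.abs(Wc[...,1]+.24)<.16)&(Wc[...,2]>.003)&(Wc[...,2]<.03)
    print(n,s.sum(),np.nanpercentile(Wc[s][:,2],[5,50,95]))
    P=Wc[s][:,:2].astype(np.float32)
    # keep largest cluster
    s8=s.astype(np.uint8); nn,l,st,c=cv2.connectedComponentsWithStats(s8); 
    for i in range(1,nn):
        if st[i,4]>60: 
            r=cv2.minAreaRect(Wc[l==i][:,:2].astype(np.float32)); print(st[i],r)
# plate colour approach using ray-plane z=0.01?
def cyl(P):
    def f(p):
        c=np.array([p[0],p[1],.0]); yaw=p[2]
        a=np.array([-.5*np.cos(yaw),-.5*np.sin(yaw),.866])
        q=P-c; return np.linalg.norm(q-np.outer(q@a,a),axis=1)-.058
    return least_squares(f,[.6,-.24,-.25],loss='soft_l1',f_scale=.002)
pts=[]
for cam,Wc in (('top',W),('scene',W2)):
    M=np.load(f'pics/m_{cam}_canister.npz')['mask'][0]
    P=Wc[M]; P=P[np.isfinite(P).all(1)]; P=P[(P[:,2]>.06)&(P[:,2]<.19)]; pts.append(P)
for P in pts+[np.vstack(pts)]:
    r=cyl(P); print(r.x,np.abs(r.fun).mean(), len(P))
# cap cloud
for cam,Wc in (('top',W),('scene',W2)):
    M=np.load(f'pics/m_{cam}_cap.npz')['mask'][0]; P=Wc[M]; P=P[np.isfinite(P).all(1)]
    print('cap',cam,np.nanmin(P,0),np.nanmax(P,0),P.mean(0))
E
```

```text
top 2992 [0.00319921 0.00577601 0.01739354]
[367 121  18  14 122] ((0.795415997505188, -0.36978843808174133), (0.04801902174949646, 0.06047134846448898), 0.8607146143913269)
[293 129  33  10  69] ((0.7740083336830139, -0.1404070407152176), (0.03028879687190056, 0.11363359540700912), 5.1717329025268555)
[307 140  54  81 885] ((0.6095750331878662, -0.24464941024780273), (0.1915019452571869, 0.23331651091575623), 69.01344299316406)
[362 148  13  26  62] ((0.6795861124992371, -0.3409251272678375), (0.0420977957546711, 0.0870574489235878), 80.58655548095703)
scene 2085 [0.00320955 0.01076436 0.02427553]
[ 178  266   76   57 1024] ((0.6052872538566589, -0.25102218985557556), (0.15802261233329773, 0.2173202633857727), 76.84241485595703)
[217 347  29  23 336] ((0.7943429350852966, -0.3675573766231537), (0.06476187705993652, 0.051163408905267715), 89.97187042236328)
[ 0.77342676 -0.28709301 -0.40318992] 0.027740159652687026 723
[ 0.78451998 -0.27883661  0.06029209] 0.014458629596914368 1497
[ 0.78112168 -0.29967548 -0.29878388] 0.019768122184417924 2220
cap top [ 0.52249384 -0.27445127  0.18559744] [ 0.58082016 -0.19602033  0.25115378] [ 0.54913702 -0.23127699  0.23287335]
cap scene [ 0.41671977 -0.2720017  -0.00389174] [ 0.57589678 -0.14305047  0.24973833] [ 0.54792231 -0.23517307  0.22003673]
```

The task cap is the grey one, at scene (195,239) and top (346,193): it sits on the canister neck. The green ones at scene (188,218) and (163,244) and the yellow one at (173,336) are look-alikes. The crops confirm this.

The rows have no tilt input, so I'll check the command's help and the interface docs.

```bash
python3 -m crank '[[[0,0,-6],0.15],[[0,0,-12],0.3],[[5,-2.7,-17],0.45],[[10,-5.4,-20],0.55],[[15,-8.1,-20],0.68],[[20,-10.8,-20],0.68],[[25,-13.5,-20],0.68],[[30,-16.2,-20],0.68]]'; python3 -c "
from h import *
s=manip.get_state(); print(s['clock'],s['joint_pos'].round(3),s['tool_pos'].round(3)); print(R.from_rotvec(s['eef_rot']).as_matrix().round(3))"
```

```text
clock: 2.1
tool_pos: [0.4846, -0.3435, 0.453]
eef_rot: [3.115, -0.404, 0.001]
ft_force: [-0.4, -0.9, 0.3]
grip_width: 0.0884
2.1 [-0.658  0.053  1.486  0.     1.601  1.17 ] [ 0.485 -0.343  0.453]
[[ 0.967 -0.255  0.001]
 [-0.255 -0.967 -0.   ]
 [ 0.001  0.    -1.   ]]
```

```bash
python3 -m crank '[[[5,-5,0],0],[[10,-10,0],0],[[15,-15,0],0],[[20,-20.8,0],0],[[26,-20.8,0],0],[[32,-20.8,0],0],[[38,-20.8,0],0],[[44,-20.8,0],0]]'; python3 -c "
from h import *
s=manip.get_state(); print(s['clock'],s['joint_pos'].round(3),s['tool_pos'].round(3)); print(R.from_rotvec(s['eef_rot']).as_matrix().round(3))"
```

```text
clock: 3.1
tool_pos: [0.9104, -0.2406, 0.4382]
eef_rot: [3.112, -0.403, 0.037]
ft_force: [51.0, -13.7, 30.2]
grip_width: 0.088
3.1 [-0.285  0.904  0.31   0.     1.903  1.544] [ 0.91  -0.241  0.438]
[[ 0.967 -0.255  0.023]
 [-0.255 -0.967 -0.006]
 [ 0.024  0.    -1.   ]]
```

```bash
python3 -m crank '[[[2,0,0],0],[[4,0,0],0],[[6,0,0],0],[[6,0,0],0]]'; python3 -c "
from h import *
s=manip.get_state(); print(s['clock'],s['joint_pos'].round(4),s['tool_pos'].round(3),s['ft_force'].round(1)); print(R.from_rotvec(s['eef_rot']).as_matrix().round(3))"
```

```text
clock: 3.6
tool_pos: [0.931, -0.2461, 0.4235]
eef_rot: [3.105, -0.402, 0.099]
ft_force: [0.9, 0.3, 0.1]
grip_width: 0.0883
3.6 [-2.8470e-01  9.2040e-01  3.1090e-01  1.3000e-03  1.8464e+00  1.5442e+00] [ 0.931 -0.246  0.423] [0.9 0.3 0.1]
[[ 0.965 -0.255  0.062]
 [-0.254 -0.967 -0.017]
 [ 0.064  0.    -0.998]]
```

```bash
python3 -m crank '[[[4,0,0],0],[[8,0,0],0],[[12,0,0],0],[[16,0,0],0],[[20,0,0],0],[[20,0,0],0]]'; python3 -c "
from h import *
s=manip.get_state(); print(s['clock'],s['joint_pos'].round(4),s['tool_pos'].round(3),s['ft_force'].round(1)); print(R.from_rotvec(s['eef_rot']).as_matrix().round(3))"
```

```text
clock: 4.35
tool_pos: [0.9725, -0.2569, 0.3731]
eef_rot: [3.095, -0.401, 0.181]
ft_force: [0.1, -0.3, 0.2]
grip_width: 0.0879
4.35 [-0.2839  0.9748  0.3109  0.0026  1.7389  1.5451] [ 0.973 -0.257  0.373] [ 0.1 -0.3  0.2]
[[ 0.96  -0.255  0.113]
 [-0.253 -0.967 -0.03 ]
 [ 0.117  0.    -0.993]]
```

```bash
python3 -m crank '[[[6,0,0],0],[[12,0,-2],0],[[18,0,-4],0],[[24,0,-6],0],[[30,0,-8],0],[[36,0,-10],0],[[42,0,-10],0],[[48,0,-10],0]]'; python3 -c "
from h import *
s=manip.get_state(); print(s['clock'],s['joint_pos'].round(4),s['tool_pos'].round(3),s['ft_force'].round(1)); print(R.from_rotvec(s['eef_rot']).as_matrix().round(3))"
```

```text
clock: 5.35
tool_pos: [0.9961, -0.263, 0.3609]
eef_rot: [3.082, -0.399, 0.265]
ft_force: [-0.0, -0.3, -0.2]
grip_width: 0.0882
5.35 [-0.2836  0.9897  0.3115  0.004   1.6686  1.5456] [ 0.996 -0.263  0.361] [-0.  -0.3 -0.2]
[[ 0.953 -0.255  0.165]
 [-0.251 -0.967 -0.044]
 [ 0.171  0.    -0.985]]
```

```bash
python3 -m crank '[[[40,0,-15],0],[[40,0,-15],0],[[40,0,-15],0]]'; python3 -c "
from h import *
s=manip.get_state(); print(s['clock'],s['joint_pos'].round(4),s['tool_pos'].round(3),s['ft_force'].round(1)); print(R.from_rotvec(s['eef_rot']).as_matrix().round(3)[:,2])"
```

```text
clock: 5.72
tool_pos: [1.0047, -0.2651, 0.3846]
eef_rot: [3.066, -0.397, 0.351]
ft_force: [-0.4, -0.2, 0.6]
grip_width: 0.0881
5.725 [-0.2837  0.9692  0.311   0.0054  1.6333  1.5456] [ 1.005 -0.265  0.385] [-0.4 -0.2  0.6]
[ 0.219 -0.058 -0.974]
```

```bash
python3 -m crank '[[[80,0,-40],0],[[80,0,-40],0],[[80,0,-40],0]]'; python3 -c "
from h import *
s=manip.get_state(); print(s['clock'],s['joint_pos'].round(4),s['tool_pos'].round(3),s['ft_force'].round(1)); print(R.from_rotvec(s['eef_rot']).as_matrix().round(3)[:,2])"
```

```text
clock: 6.1
tool_pos: [1.0027, -0.2645, 0.4291]
eef_rot: [3.049, -0.395, 0.435]
ft_force: [0.1, 0.3, 0.8]
grip_width: 0.0883
6.1 [-0.2841  0.9274  0.311   0.0068  1.6195  1.5456] [ 1.003 -0.265  0.429] [0.1 0.3 0.8]
[ 0.271 -0.072 -0.96 ]
```

```bash
python3 -m crank '[[[80,0,-30],0],[[80,0,-30],0]]'; python3 -m crank '[[[80,0,-30],0],[[80,0,-30],0]]';  python3 -c "
from h import *
s=manip.get_state(); print(s['clock'],s['joint_pos'].round(4),s['tool_pos'].round(3),s['ft_force'].round(1)); print(R.from_rotvec(s['eef_rot']).as_matrix().round(3)[:,2])"
```

```text
clock: 6.35
tool_pos: [1.0097, -0.2664, 0.4527]
eef_rot: [3.029, -0.392, 0.517]
ft_force: [0.5, -0.1, 0.0]
grip_width: 0.0878
clock: 6.6
tool_pos: [1.0142, -0.2674, 0.4802]
eef_rot: [3.007, -0.389, 0.597]
ft_force: [-0.6, 0.2, 0.0]
grip_width: 0.0885
6.6 [-0.2846  0.885   0.3115  0.0096  1.5529  1.5455] [ 1.014 -0.267  0.48 ] [-0.6  0.2  0. ]
[ 0.369 -0.098 -0.924]
```

```bash
python3 -m crank '[[[80,0,-20],0],[[80,0,-20],0]]'; python3 -m crank '[[[80,0,-10],0],[[80,0,-10],0]]';  python3 -c "
from h import *
s=manip.get_state(); print(s['clock'],s['joint_pos'].round(4),s['tool_pos'].round(3),s['ft_force'].round(1)); M=R.from_rotvec(s['eef_rot']).as_matrix();print(M.round(3),np.degrees(np.arccos(-M[2,2])))"
```

```text
clock: 6.85
tool_pos: [1.0227, -0.2697, 0.5003]
eef_rot: [2.984, -0.386, 0.678]
ft_force: [-0.4, 0.4, -0.7]
grip_width: 0.0883
clock: 7.1
tool_pos: [1.0354, -0.273, 0.5121]
eef_rot: [2.958, -0.383, 0.756]
ft_force: [-0.8, -0.6, -1.2]
grip_width: 0.088
7.1 [-0.2848  0.8666  0.312   0.0124  1.4628  1.5453] [ 1.035 -0.273  0.512] [-0.8 -0.6 -1.2]
[[ 0.849 -0.255  0.464]
 [-0.223 -0.967 -0.123]
 [ 0.48   0.001 -0.877]] 28.666058193270548
```

```bash
python3 -m crank '[[[4,0,0],0],[[4,0,0],0]]';  python3 -c "
from h import *
s=manip.get_state(); print(s['clock'],s['joint_pos'].round(4),s['tool_pos'].round(3),s['ft_force'].round(1)); M=R.from_rotvec(s['eef_rot']).as_matrix();print(M.round(3),np.degrees(np.arccos(-M[2,2])))"
```

```text
clock: 7.35
tool_pos: [1.0439, -0.2752, 0.5147]
eef_rot: [2.945, -0.381, 0.795]
ft_force: [0.1, -0.5, 0.1]
grip_width: 0.0882
7.35 [-0.2848  0.8684  0.3123  0.0131  1.4337  1.5453] [ 1.044 -0.275  0.515] [ 0.1 -0.5  0.1]
[[ 0.836 -0.255  0.486]
 [-0.22  -0.967 -0.129]
 [ 0.503  0.001 -0.864]] 30.214138852989645
```

```bash
cat >> h.py <<'E'
def rel(target,s=None):
    s=s or manip.get_state(); M=R.from_rotvec(s['eef_rot']).as_matrix()
    return (M.T@(np.array(target)-s['tool_pos'])*100).round(2)
E
python3 -c "
from h import *
print(rel([.486,-.217,.364]))"
```

```text
[-55.48   8.58 -14.87]
```

```bash
python3 -m crank '[[[-5,0.8,-1.3],0],[[-11,1.7,-3],0],[[-17,2.6,-4.5],0],[[-23,3.6,-6.2],0],[[-29,4.5,-7.8],0],[[-35,5.4,-9.4],0],[[-41,6.3,-11],0],[[-46,7.1,-12.3],0]]';python3 -m crank '[[[-5,0.8,-1.3],0],[[-8,1.2,-2.2],0],[[-9,1.4,-2.5],0],[[-9,1.4,-2.5],0]]'; python3 -c "
from h import *
s=manip.get_state(); print(s['clock'],s['joint_pos'].round(4),s['tool_pos'].round(3),s['ft_force'].round(1)); M=R.from_rotvec(s['eef_rot']).as_matrix();print(M.round(3),np.degrees(np.arccos(-M[2,2])))
im,d,m=look('wrist','w1'); r=manip.silhouettes('wrist','cap'); W=cloud(d,m)
for q in r: print(q['p'],q['position'],np.nanmedian(W[q['mask']],0))
"
```

```text
clock: 8.35
tool_pos: [0.5945, -0.2279, 0.3931]
eef_rot: [2.945, -0.381, 0.795]
ft_force: [0.9, 0.0, 1.1]
grip_width: 0.0882
clock: 8.85
tool_pos: [0.5037, -0.2187, 0.3701]
eef_rot: [2.944, -0.382, 0.796]
ft_force: [0.3, -0.5, -0.7]
grip_width: 0.0882
8.85 [-0.5374 -0.3465  2.0594  0.1738  0.9242  1.2221] [ 0.504 -0.219  0.37 ] [ 0.3 -0.5 -0.7]
[[ 0.835 -0.255  0.487]
 [-0.22  -0.967 -0.13 ]
 [ 0.504  0.001 -0.863]] 30.29023448280834
0.89 [237.4, 346.4] [ 0.40339941 -0.1597082   0.02334963]
0.75 [261.9, 212.6] [ 0.545135   -0.23294634  0.23757845]
0.73 [319.9, 329.5] [ 0.38840087 -0.2793572   0.03046889]
0.61 [371.7, 148.2] [ 0.63892152 -0.45175903  0.03426772]
```

View pics/w1.png

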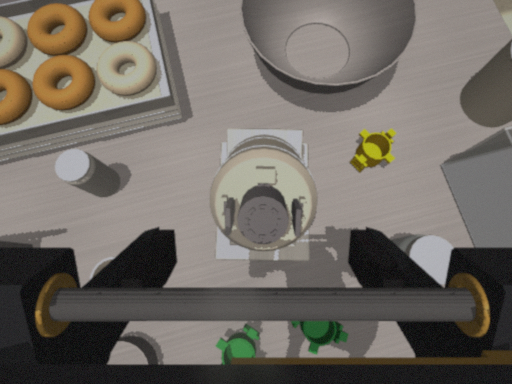

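The wrist picture shows the grey cap at (264,215) with tabs at (230,213) and (298,213). The plate is nearly square to the picture. Next I'll measure the axis and position.

```bash
python3 - <<'E'
from h import *
im,d,m=load('w1'); W=cloud(d,m)
s=manip.get_state(); M=R.from_rotvec(s['eef_rot']).as_matrix(); z=M[:,2]
# coordinates in nominal canister frame about guess axis
T=(W-s['tool_pos'])@M   # tool frame
c=T[150:270,200:330]; 
h=c[...,2]
hsv=cv2.cvtColor(im,cv2.COLOR_RGB2HSV)[150:270,200:330]
print('centre patch depth tool',np.nanmedian(T[215:228,258:270].reshape(-1,3),0))
top=np.nanmedian(T[215:228,258:270,2])
mk=np.abs(h-top)<.004
n,l,st,ce=cv2.connectedComponentsWithStats(mk.astype(np.uint8))
i=1+np.argmax(st[1:,4]);P=c[l==i];print('top face',st[i],P.mean(0),P.min(0),P.max(0))
(cc,r)=cv2.minEnclosingCircle(P[:,:2].astype(np.float32)); print('circ',cc,r)
# shoulder: z about top+.042
for hh in np.arange(top-.01,top+.06,.004):
    print(round(hh-top,3),((h>hh)&(h<hh+.004)).sum(),end='; ')
sh=(np.abs(h-top-.042)<.008)&(hsv[...,2]>120)
P=c[sh]; print('\nshoulder',len(P))
A=np.c_[P[:,:2],np.ones(len(P))]; w=np.ones(len(P),bool)
for _ in range(4):
    k,_,_,_=np.linalg.lstsq(A[w],P[w,2],rcond=None); w=np.abs(A@k-P[:,2])<.002
print(k,w.sum(),'tilt deg of normal vs tool',np.degrees(k[:2]))
(cc,r)=cv2.minEnclosingCircle(P[w][:,:2].astype(np.float32)); print(cc,r)
cv2.imwrite('pics/w1c.png',cv2.resize(im[150:270,190:330,::-1],None,fx=5,fy=5,interpolation=cv2.INTER_CUBIC))
E
```

```text
centre patch depth tool [-0.03556204  0.00329504  0.13323117]
top face [  38   45   51   49 1963] [-0.03359877  0.00227738  0.1331138 ] [-0.0575622  -0.02037619  0.12952926] [-0.01110889  0.02511248  0.13721326]
circ (-0.03450968116521835, 0.0024170896504074335) 0.023517049849033356
-0.01 1; -0.006 423; -0.002 1859; 0.002 104; 0.006 85; 0.01 101; 0.014 72; 0.018 100; 0.022 66; 0.026 412; 0.03 210; 0.034 148; 0.038 1474; 0.042 2398; 0.046 602; 0.05 493; 0.054 86; 0.058 22; 
shoulder 4215
[ 0.00659522 -0.00973565  0.1756335 ] 3396 tilt deg of normal vs tool [ 0.37787833 -0.55781163]
(-0.03418479114770889, 0.0026620326098054647) 0.05186611786484718
```

View pics/w1c.png

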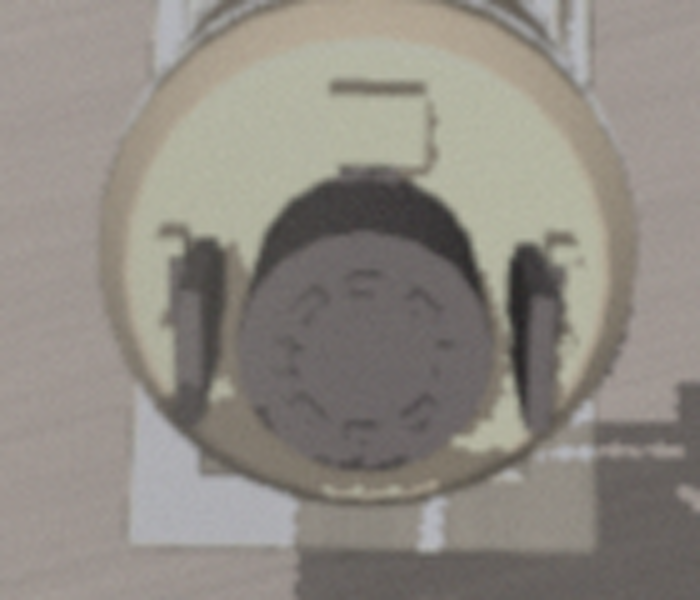

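```bash
python3 -m crank '[[[-2,0.1,2],0],[[-3.45,0.25,5],0],[[-3.45,0.25,8],0],[[-3.45,0.25,10.5],0],[[-3.45,0.25,12.5],0],[[-3.45,0.25,14],0],[[-3.45,0.25,14.5],0],[[-3.45,0.25,14.5],0]]'; python3 -c "
from h import *
s=manip.get_state(); print(s['joint_pos'].round(3),s['wrist_torque'].round(2)); T=R.from_rotvec(s['eef_rot']).as_matrix()
print(T.round(3)); look('wrist','w2'); look('scene','s2')
im=cv2.imread('pics/s2.png')[200:300,130:290]; cv2.imwrite('pics/s2c.png',cv2.resize(im,None,fx=5,fy=5,interpolation=cv2.INTER_CUBIC))"
```

```text
clock: 9.95
tool_pos: [0.5462, -0.2324, 0.2276]
eef_rot: [2.944, -0.38, 0.796]
ft_force: [0.5, 0.2, 0.4]
grip_width: 0.0882
[-0.515 -0.153  2.175  0.222  0.617  1.165] [0.14 0.18 0.01]
[[ 0.835 -0.254  0.487]
 [-0.219 -0.967 -0.129]
 [ 0.504  0.001 -0.864]]
```

View pics/w2.png

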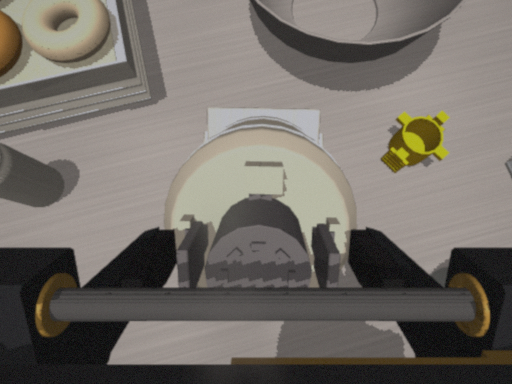

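View pics/s2c.png

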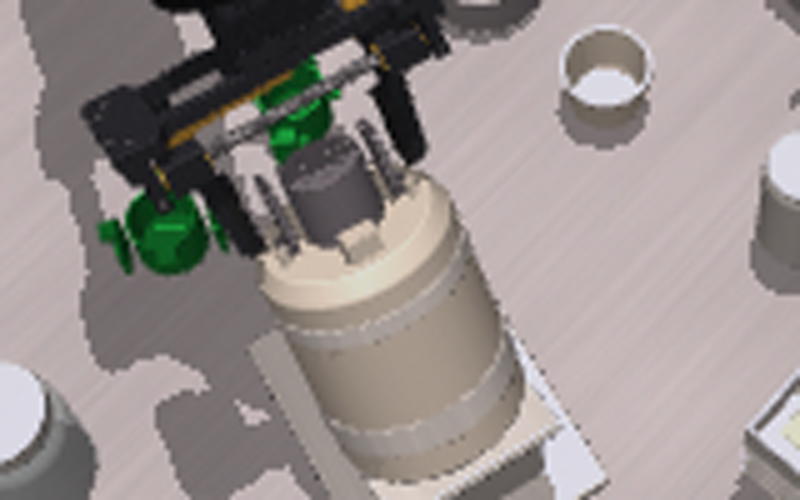

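```bash
python3 -m crank '[[[-0.1,0,0],0],[[-0.1,0,0],0],[[-0.1,0,0],0],[[-0.1,0,0],0],[[-0.1,0,0],0],[[-0.1,0,0],0]]' 4.5 28; python3 -c "
from h import *
s=manip.get_state(); print(s['tool_pos'].round(4),s['wrist_torque'].round(2),s['ft_force'])"
```

```text
clock: 10.8
tool_pos: [0.5454, -0.232, 0.2291]
eef_rot: [2.944, -0.38, 0.799]
ft_force: [-5.4, 5.3, 7.0]
grip_width: 0.0551
[ 0.5454 -0.232   0.2291] [0.62 0.43 0.21] [-5.39843948  5.25168194  7.03648808]
```

```bash
python3 -m crank '[[[0,0,0],-0.1],[[0,0,0],-0.2],[[0,0,0],-0.3],[[0,0,0],-0.4],[[0,0,0],-0.4]]'; python3 -c "
from h import *
s=manip.get_state(); print(s['joint_pos'].round(3),s['tool_pos'].round(4),s['wrist_torque'].round(2),s['ft_force']);M=R.from_rotvec(s['eef_rot']).as_matrix();print(M.round(3))"
```

```text
clock: 11.42
tool_pos: [0.5456, -0.2314, 0.2293]
eef_rot: [2.872, 0.205, 0.74]
ft_force: [-0.1, 4.5, 2.0]
grip_width: 0.0551
[-0.514 -0.158  2.177  0.224  0.619  0.765] [ 0.5456 -0.2314  0.2293] [0.73 0.11 0.47] [-0.06516111  4.52260223  2.04648332]
[[ 0.867  0.09   0.489]
 [ 0.174 -0.976 -0.128]
 [ 0.466  0.196 -0.863]]
```

```bash
python3 -m crank '[[[0,0,0],-0.1],[[0,0,0],-0.2],[[0,0,0],-0.3],[[0,0,0],-0.35],[[0,0,0],-0.35]]'; python3 -c "
from h import *
s=manip.get_state(); print(s['joint_pos'].round(3),s['tool_pos'].round(4),s['wrist_torque'].round(2),s['ft_force']);M=R.from_rotvec(s['eef_rot']).as_matrix();print(M.round(3)); look('wrist','w3')"
```

```text
clock: 12.05
tool_pos: [0.5454, -0.2309, 0.2291]
eef_rot: [2.727, 0.682, 0.669]
ft_force: [-1.4, 4.2, 2.6]
grip_width: 0.0548
[-0.514 -0.158  2.177  0.225  0.62   0.417] [ 0.5454 -0.2309  0.2291] [0.79 0.27 0.41] [-1.37172613  4.24697564  2.6016305 ]
[[ 0.785  0.381  0.489]
 [ 0.496 -0.859 -0.127]
 [ 0.371  0.343 -0.863]]
```

View pics/w3.png

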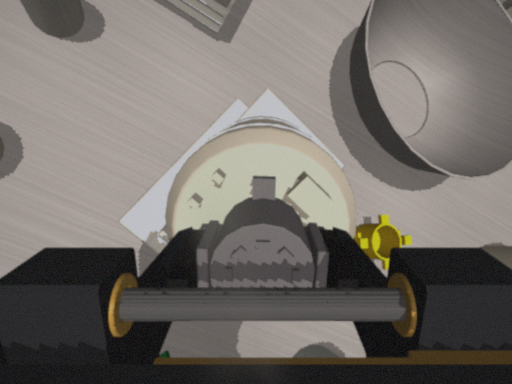

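The wrist picture shows the cap turned with the fingers. The ear at (263,185) is clear of the hook at (310,195), and the lock posts at (218,178) and (195,200) are exposed. I can draw it off now.

```bash
python3 -m crank '[[[0,0,-0.7],0],[[0,0,-1.5],0],[[0,0,-2.5],0],[[0,0,-4],0],[[0,0,-6],0],[[0,0,-8.5],0],[[0,0,-11],0],[[0,0,-12],0]]'; python3 -c "
from h import *
s=manip.get_state(); print(s['joint_pos'].round(3),s['tool_pos'].round(4),s['wrist_torque'].round(2),s['ft_force']);M=R.from_rotvec(s['eef_rot']).as_matrix();print(M.round(3)); look('wrist','w4'); look('scene','s4')
im=cv2.imread('pics/s4.png')[150:300,110:310]; cv2.imwrite('pics/s4c.png',cv2.resize(im,None,fx=4,fy=4,interpolation=cv2.INTER_CUBIC))"
```

```text
clock: 13.1
tool_pos: [0.4866, -0.216, 0.3356]
eef_rot: [2.724, 0.681, 0.672]
ft_force: [-0.3, 0.7, -1.4]
grip_width: 0.0547
[-0.557 -0.372  2.14   0.197  0.87   0.435] [ 0.4866 -0.216   0.3356] [0.1  0.33 0.02] [-0.29035667  0.65291953 -1.38124669]
[[ 0.784  0.379  0.492]
 [ 0.497 -0.858 -0.13 ]
 [ 0.373  0.346 -0.861]]
```

View pics/s4c.png

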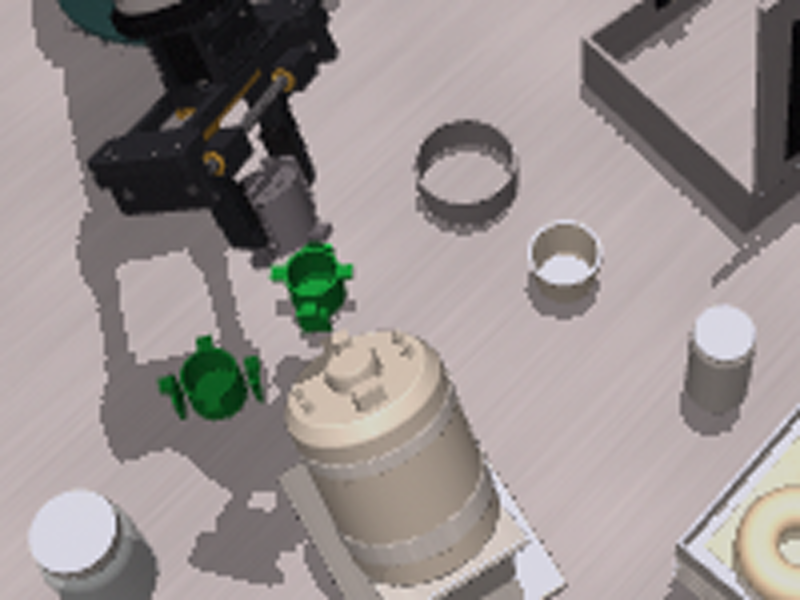

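```bash
python3 -c "
from h import *
s=manip.get_state(); p=s['tool_pos'];print(rel(p+[-.075,.107,.06]),rel(p+[-.097,.026,0]))"
```

```text
[  1.67  -9.96 -10.24] [-6.31 -5.91 -5.1 ]
```

```bash
python3 -m crank '[[[0.5,-3,-3],0],[[1,-6,-6],0],[[1.7,-10,-10.2],0],[[-1,-12.5,-12.2],0],[[-3,-14.5,-13.9],0],[[-4.6,-15.9,-15.3],0]]'; python3 -c "
from h import *
s=manip.get_state(); print(s['joint_pos'].round(3),s['tool_pos'].round(4),s['wrist_torque'].round(2),s['ft_force']);M=R.from_rotvec(s['eef_rot']).as_matrix();print(M.round(3));p=s['tool_pos'];print(rel(p+[-.097,.026,0]))"
```

```text
clock: 13.95
tool_pos: [0.3142, -0.0819, 0.3935]
eef_rot: [2.725, 0.683, 0.671]
ft_force: [0.1, 0.3, -0.7]
grip_width: 0.0551
[-0.411 -0.895  2.281  0.083  1.23   0.662] [ 0.3142 -0.0819  0.3935] [ 0.12  0.34 -0.04] [ 0.11005125  0.30119858 -0.65005518]
[[ 0.784  0.381  0.49 ]
 [ 0.497 -0.858 -0.128]
 [ 0.372  0.344 -0.862]]
[-6.31 -5.92 -5.09]
```

```bash
python3 -m crank '[[[-4,-3.8,-3.2],0],[[-8,-7.6,-6.5],0],[[-10,-9,-8],0]]'; python3 -c "
from h import *
s=manip.get_state(); print(s['joint_pos'].round(3),s['tool_pos'].round(4),s['wrist_torque'].round(2),s['ft_force']);M=R.from_rotvec(s['eef_rot']).as_matrix();print(M.round(3));p=s['tool_pos'];print(rel(p+[-.097,.026,0]))"
```

```text
clock: 14.32
tool_pos: [0.2735, -0.0702, 0.4178]
eef_rot: [2.764, 0.694, 0.608]
ft_force: [0.1, 0.0, -1.7]
grip_width: 0.055
[-0.435 -0.943  2.234  0.083  1.38   0.648] [ 0.2735 -0.0702  0.4178] [ 0.08  0.2  -0.01] [ 0.13158685  0.0018535  -1.69310992]
[[ 0.802  0.399  0.445]
 [ 0.493 -0.862 -0.116]
 [ 0.337  0.313 -0.888]]
[-6.5  -6.11 -4.62]
```

```bash
python3 -m crank '[[[-13,-12,-9],0],[[-13,-12,-9],0]]'; python3 -m crank '[[[-13,-12,-8],0],[[-13,-12,-8],0]]'; python3 -c "
from h import *
s=manip.get_state(); print(s['joint_pos'].round(3),s['tool_pos'].round(4),s['wrist_torque'].round(2),s['ft_force']);M=R.from_rotvec(s['eef_rot']).as_matrix();print(M.round(3));p=s['tool_pos'];print(rel(p+[-.097,.026,0]))"
```

```text
clock: 14.58
tool_pos: [0.2485, -0.0619, 0.4457]
eef_rot: [2.799, 0.701, 0.546]
ft_force: [-0.1, 0.5, -1.7]
grip_width: 0.0547
clock: 14.82
tool_pos: [0.2201, -0.046, 0.4793]
eef_rot: [2.829, 0.704, 0.481]
ft_force: [0.2, -0.2, -1.0]
grip_width: 0.0545
[-0.361 -0.943  2.093  0.03   1.617  0.729] [ 0.2201 -0.046   0.4793] [ 0.04  0.23 -0.01] [ 0.21411112 -0.15625032 -0.96072907]
[[ 0.835  0.422  0.353]
 [ 0.483 -0.87  -0.101]
 [ 0.265  0.255 -0.93 ]]
[-6.84 -6.36 -3.69]
```

```bash
python3 -m crank '[[[1.5,2.2,4.5],0],[[3,4.4,9],0],[[4,5.5,12],0],[[4,5.5,12],0]]'; python3 -c "
from h import *
s=manip.get_state(); print(s['joint_pos'].round(3),s['tool_pos'].round(4),s['wrist_torque'].round(2),s['ft_force']);M=R.from_rotvec(s['eef_rot']).as_matrix();print(M.round(3));p=s['tool_pos'];print(rel(p+[-.097,.026,0]))"
```

```text
clock: 15.32
tool_pos: [0.3191, -0.0865, 0.3891]
eef_rot: [2.834, 0.705, 0.474]
ft_force: [0.1, 1.1, -0.9]
grip_width: 0.055
[-0.376 -0.755  2.202  0.037  1.327  0.705] [ 0.3191 -0.0865  0.3891] [0.07 0.27 0.02] [ 0.07394648  1.11256206 -0.85223388]
[[ 0.836  0.424  0.348]
 [ 0.482 -0.87  -0.099]
 [ 0.261  0.25  -0.932]]
[-6.86 -6.37 -3.63]
```

```bash
python3 -m crank '[[[-1.3,-1.2,4.6],0],[[-2.6,-2.5,9.3],0],[[-16,-15,3],0],[[-16,-15,3],0]]'; python3 -m crank '[[[-13,-12,-7],0],[[-13,-12,-7],0]]';python3 -m crank '[[[-13,-12,-6],0],[[-13,-12,-6],0]]'; python3 -c "
from h import *
s=manip.get_state(); print(s['joint_pos'].round(3),s['tool_pos'].round(4),s['wrist_torque'].round(2),s['ft_force']);M=R.from_rotvec(s['eef_rot']).as_matrix();print(M.round(3));p=s['tool_pos'];print(rel(p+[-.097,.026,0]))"
```

```text
clock: 15.82
tool_pos: [0.2458, -0.066, 0.2865]
eef_rot: [2.866, 0.712, 0.414]
ft_force: [0.6, -0.1, -0.9]
grip_width: 0.0546
clock: 16.08
tool_pos: [0.229, -0.0597, 0.3048]
eef_rot: [2.896, 0.719, 0.351]
ft_force: [0.6, 0.6, -1.1]
grip_width: 0.0548
clock: 16.32
tool_pos: [0.2116, -0.0492, 0.325]
eef_rot: [2.923, 0.724, 0.284]
ft_force: [0.4, -0.5, -2.1]
grip_width: 0.0549
[-0.359 -0.945  2.351  0.01   1.514  0.727] [ 0.2116 -0.0492  0.325 ] [0.05 0.08 0.07] [ 0.35104635 -0.5095833  -2.10859215]
[[ 0.868  0.45   0.209]
 [ 0.472 -0.879 -0.068]
 [ 0.153  0.157 -0.976]]
[-7.2  -6.65 -2.2 ]
```

```bash
python3 -m crank '[[[2.5,2,4],0],[[5,3.9,8],0],[[5,3.9,11],0],[[5,3.9,13.7],0],[[5,3.9,13.7],0]]'; python3 -c "
from h import *
s=manip.get_state(); print(s['joint_pos'].round(4),s['tool_pos'].round(4),s['wrist_torque'].round(2),s['ft_force']);M=R.from_rotvec(s['eef_rot']).as_matrix();print(M.round(3));p=s['tool_pos'];print(rel(p+[-.097,.026,0]))"
```

```text
clock: 16.95
tool_pos: [0.3002, -0.0686, 0.2035]
eef_rot: [2.926, 0.725, 0.28]
ft_force: [0.6, 0.9, -1.7]
grip_width: 0.055
[-3.0360e-01 -6.5890e-01  2.4672e+00 -2.0000e-03  1.1155e+00  7.8210e-01] [ 0.3002 -0.0686  0.2035] [0.05 0.16 0.02] [ 0.55825566  0.94810537 -1.70567227]
[[ 0.869  0.451  0.206]
 [ 0.472 -0.879 -0.066]
 [ 0.151  0.155 -0.976]]
[-7.2  -6.66 -2.17]
```

```bash
python3 -m crank '[[[-5,-4.6,-1.5],0],[[-10,-9.2,-3],0],[[-10,-9.2,-3],0]]'; python3 -c "
from h import *
s=manip.get_state(); print(s['joint_pos'].round(4),s['tool_pos'].round(4),s['wrist_torque'].round(2),s['ft_force']);M=R.from_rotvec(s['eef_rot']).as_matrix();print(M.round(3));p=s['tool_pos'];print(rel(p+[-.097,.026,0]))"
```

```text
clock: 17.32
tool_pos: [0.2073, -0.0374, 0.1993]
eef_rot: [2.942, 0.727, 0.23]
ft_force: [1.0, -1.1, -1.4]
grip_width: 0.0545
[-0.275  -0.9448  2.569  -0.0146  1.3348  0.8131] [ 0.2073 -0.0374  0.1993] [0.06 0.12 0.02] [ 1.00762327 -1.0937192  -1.43697089]
[[ 0.874  0.454  0.171]
 [ 0.47  -0.88  -0.063]
 [ 0.122  0.135 -0.983]]
[-7.26 -6.7  -1.82]
```

```bash
python3 - <<'E'
from h import *
A=[]
for n in ('top0','scene0'):
    im,d,m=load(n); W=cloud(d,m)
    s=(np.abs(W[...,0]-.56)<.2)&(np.abs(W[...,1]-.24)<.17)
    r=s&(W[...,2]>.060)&(W[...,2]<.078)
    P=W[r]; A.append(P)
    print(n,r.sum(),cv2.minAreaRect(P[:,:2].astype(np.float32)))
    L=s&(W[...,2]>.12)&(W[...,2]<.33); Q=W[L]
    print('lid',len(Q),Q.min(0),Q.max(0))
    k=np.linalg.svd(Q-Q.mean(0),full_matrices=False)[2][2]; print('normal',k, Q.mean(0))
    np.set_printoptions(suppress=True)
    # floor
    F=s&(W[...,2]>.0)&(W[...,2]<.02)
b=cv2.imread('pics/top0.png'); cv2.imwrite('pics/box.png',cv2.resize(b[140:250,130:260],None,fx=5,fy=5,interpolation=cv2.INTER_CUBIC))
E
```

```text
top0 510 ((0.5408096313476562, 0.2580012083053589), (0.22131703794002533, 0.22262148559093475), 82.25629425048828)
lid 422 [0.6059746  0.13455718 0.12559463] [0.65647836 0.35565046 0.30821443]
normal [-0.9891845   0.12831268 -0.07106251] [0.62811678 0.24006131 0.27253623]
scene0 374 ((0.540468156337738, 0.2550196945667267), (0.22218528389930725, 0.23280955851078033), 82.1036605834961)
lid 1949 [0.60352721 0.13074663 0.1201105 ] [0.6660276  0.3518178  0.30575245]
normal [-0.98412388  0.13761511 -0.11208156] [0.63919679 0.23471466 0.22317829]
```

View pics/box.png

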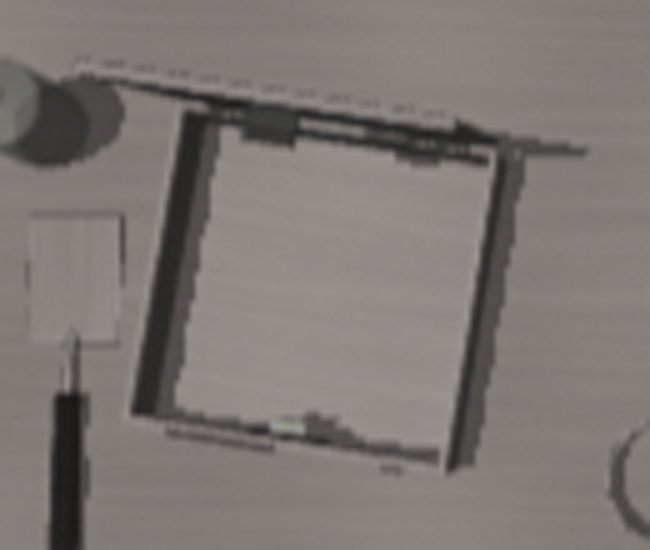

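```bash
python3 -m crank '[[[4,-1.1,-0.5],0],[[9,-2.4,-0.5],0.1],[[14,-3.8,-0.3],0.25],[[20,-5.5,0],0.4],[[26,-7.1,0],0.55],[[32,-8.8,0],0.7],[[37,-10.2,0.3],0.83],[[40,-11,0.5],0.83]]'; python3 -c "
from h import *
s=manip.get_state(); print(s['joint_pos'].round(4),s['tool_pos'].round(4),s['ft_force']);M=R.from_rotvec(s['eef_rot']).as_matrix();print(M.round(3));look('wrist','w5');look('scene','s5');print(rel([.521,.26,.1]))
im=cv2.imread('pics/s5.png')[60:220,210:400]; cv2.imwrite('pics/s5c.png',cv2.resize(im,None,fx=3.5,fy=3.5,interpolation=cv2.INTER_CUBIC))"
```

```text
clock: 18.32
tool_pos: [0.5113, 0.2507, 0.2308]
eef_rot: [3.054, -0.532, 0.288]
ft_force: [0.4, -0.4, -0.8]
grip_width: 0.0549
[ 0.4897  0.0052  1.9477 -0.1554  1.0647  2.4725] [0.5113 0.2507 0.2308] [ 0.37855124 -0.42331735 -0.77860609]
[[ 0.925 -0.338  0.176]
 [-0.333 -0.941 -0.059]
 [ 0.186 -0.004 -0.983]]
[-1.86 -1.16 12.96]
```

View pics/w5.png

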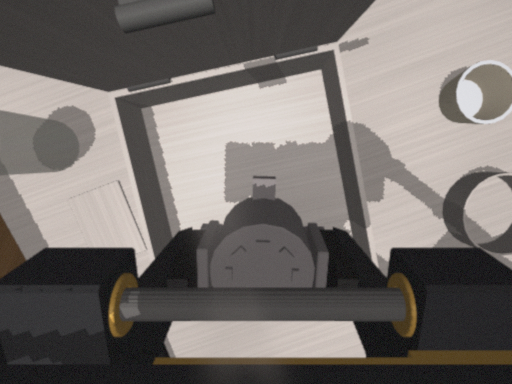

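View pics/s5c.png

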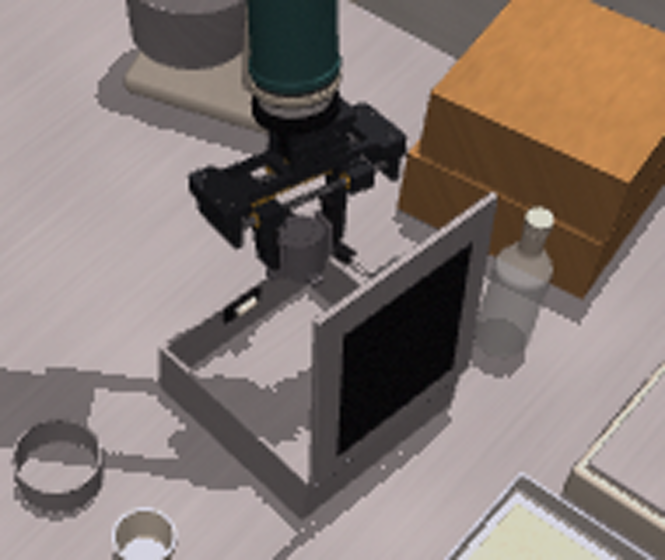

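```bash
python3 -m crank '[[[-0.5,-0.5,3.5],0],[[-1,-1.15,7],0],[[-1.5,-1.15,10.5],0],[[-2,-1.15,13.5],0],[[-2.4,-1.15,15.8],0],[[-2.6,-1.15,17],0],[[-2.7,-1.15,17.4],0],[[-2.7,-1.15,17.4],0]]'; python3 -c "
from h import *
s=manip.get_state(); print(s['joint_pos'].round(4),s['tool_pos'].round(4),s['ft_force']);look('wrist','w6');look('scene','s6');print(rel([.521,.26,.042]))
im=cv2.imread('pics/s6.png')[60:220,210:400]; cv2.imwrite('pics/s6c.png',cv2.resize(im,None,fx=3.5,fy=3.5,interpolation=cv2.INTER_CUBIC))"
```

```text
clock: 19.42
tool_pos: [0.522, 0.2599, 0.056]
eef_rot: [3.056, -0.529, 0.288]
ft_force: [-0.1, 0.9, -1.8]
grip_width: 0.0549
[ 0.4945  0.2281  2.0618 -0.2028  0.7317  2.5514] [0.522  0.2599 0.056 ] [-0.06037414  0.924593   -1.81090587]
[-0.38  0.06  1.38]
```

View pics/w6.png

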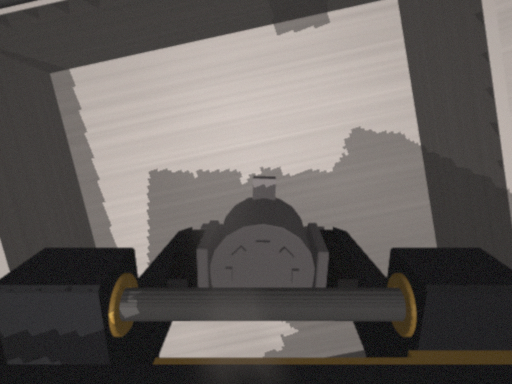

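View pics/s6c.png

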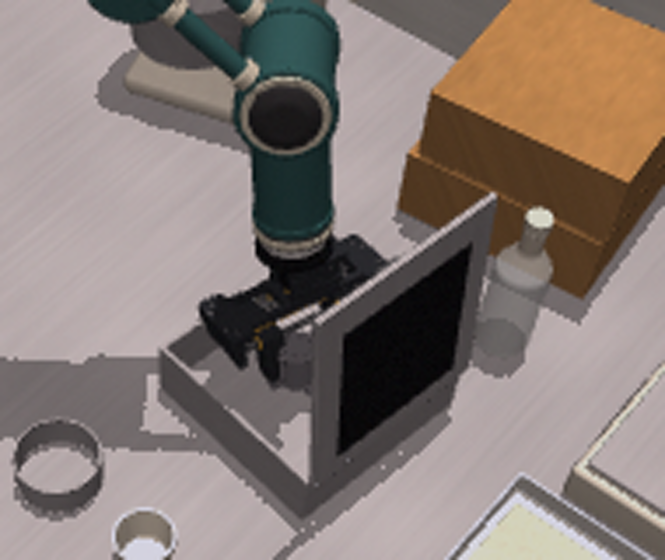

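```bash
python3 -m crank '[[[-0.1,0,0.4],-0.1],[[-0.2,0,0.8],-0.1],[[-0.25,0,1.0],-0.1],[[-0.25,0,1.0],-0.1]]'; python3 -c "
from h import *
s=manip.get_state(); print(s['joint_pos'].round(4),s['tool_pos'].round(4),s['ft_force'].round(2),s['wrist_torque'].round(2))"
```

```text
clock: 20.02
tool_pos: [0.5216, 0.2603, 0.0458]
eef_rot: [3.07, -0.376, 0.286]
ft_force: [0.1, -1.0, -2.4]
grip_width: 0.0551
[ 0.4955  0.2427  2.0671 -0.2076  0.7121  2.4595] [0.5216 0.2603 0.0458] [ 0.1  -1.05 -2.41] [ 0.11  0.17 -0.02]
```

```bash
python3 -m crank '[[[-0.05,0,0.2],0],[[-0.1,0,0.4],0],[[-0.1,0,0.4],0]]'; python3 -c "
from h import *
s=manip.get_state(); print(s['joint_pos'].round(4),s['tool_pos'].round(4),s['ft_force'].round(2),s['wrist_torque'].round(2))"
```

```text
clock: 20.4
tool_pos: [0.5224, 0.2605, 0.0428]
eef_rot: [3.07, -0.376, 0.288]
ft_force: [-0.0, -0.8, 4.3]
grip_width: 0.055
[ 0.4955  0.2478  2.068  -0.2103  0.7045  2.4625] [0.5224 0.2605 0.0428] [-0.04 -0.83  4.32] [-0.12  0.15 -0.01]
```

Contact came at a TCP height of 43 mm, with the vertical force rising from about -2 to +4 N, as predicted. I'll release now.

```bash
python3 -m crank '[[[0,0,0],0],[[0,0,0],0],[[0,0,0],0],[[0,0,0],0],[[0,0,0],0]]' 8.8 20; python3 -c "
from h import *
s=manip.get_state(); print(s['tool_pos'].round(4),s['ft_force'].round(2));look('wrist','w7')"
```

```text
clock: 21.02
tool_pos: [0.5223, 0.2605, 0.0427]
eef_rot: [3.07, -0.376, 0.288]
ft_force: [-0.3, -0.7, -0.7]
grip_width: 0.0877
[0.5223 0.2605 0.0427] [-0.33 -0.66 -0.68]
```

View pics/w7.png

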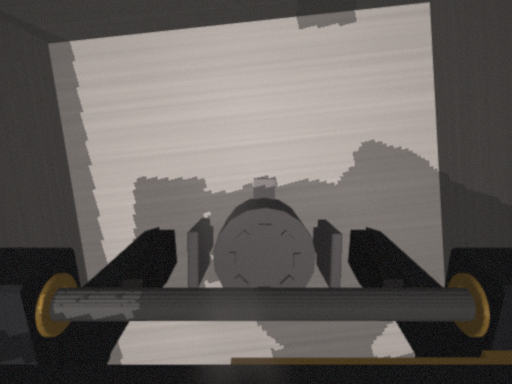

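The tabs, at (200,250) and (328,250), are clear of both fingers and the cap sits flat. Retreating.

```bash
python3 -m crank '[[[0,0,-1],0],[[0,0,-3],0],[[0,0,-6],0],[[0,0,-10],0],[[0,0,-14],-0.1],[[0,0,-18],-0.2],[[0,0,-22],-0.3],[[0,0,-26],-0.4]]'; python3 -c "
from h import *
s=manip.get_state(); print(s['joint_pos'].round(3),s['tool_pos'].round(4),s['ft_force'].round(2));print(R.from_rotvec(s['eef_rot']).as_matrix().round(3));
im,d,m=look('wrist','w8');W=cloud(d,m)
for q in manip.silhouettes('wrist','cap'):
    P=W[q['mask']];P=P[np.isfinite(P).all(1)]; print(q['p'],q['position'],np.median(P,0),P.min(0),P.max(0))
r=(np.abs(W[...,0]-.54)<.16)&(np.abs(W[...,1]-.257)<.16)&(W[...,2]>.06)&(W[...,2]<.08); print(cv2.minAreaRect(W[r][:,:2].astype(np.float32)))"
```

```text
clock: 22.08
tool_pos: [0.4751, 0.2754, 0.3014]
eef_rot: [3.05, 0.244, 0.272]
ft_force: [-0.5, 0.3, 0.3]
grip_width: 0.088
[ 0.565 -0.078  1.897 -0.155  1.202  2.024] [0.4751 0.2754 0.3014] [-0.46  0.33  0.26]
[[ 0.972  0.151  0.181]
 [ 0.164 -0.985 -0.055]
 [ 0.17   0.083 -0.982]]
0.62 [264.1, 154.9] [0.52388718 0.25764313 0.04813806] [0.49015383 0.21398411 0.00477195] [0.55729189 0.29701277 0.05376289]
((0.5393695831298828, 0.255666047334671), (0.2204393595457077, 0.22187989950180054), 82.10530090332031)
```

View pics/w8.png

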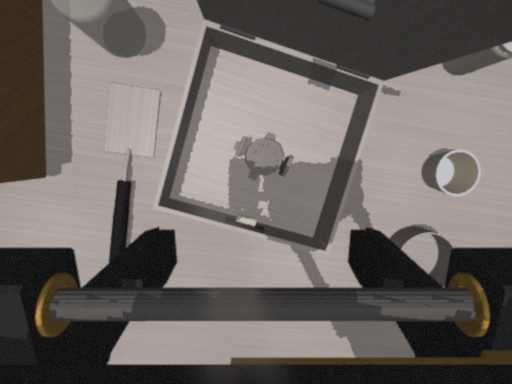

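The cap stands upright at world (0.524, 0.258), with its top at z 0.048, near wrist pixel (264,155). That is inside the box and within about 16 mm of its centre. Next is the lid, which I'll push from behind.

```bash
python3 -c "
from h import *
for t in ([.55,.26,.42],[.6655,.239,.41],[.6655,.239,.289]): print(rel(t))"
```

```text
[ 8.8   3.67 -9.71]
[19.49  7.38 -6.44]
[17.32  6.42  5.43]
```

```bash
python3 -m crank '[[[3,1.2,-4],0],[[5.8,2.4,-7],0],[[8.8,3.7,-9.7],0],[[14,5.5,-8.1],0.1],[[19.5,7.4,-6.4],0.2],[[19.5,7.4,-6.4],0.2]]' 0; python3 -c "
from h import *
s=manip.get_state(); print(s['joint_pos'].round(3),s['tool_pos'].round(4),s['ft_force'].round(2));print(R.from_rotvec(s['eef_rot']).as_matrix().round(3));
im,d,m=look('wrist','w9'); print(rel([.6655,.239,.289]))"
```

```text
clock: 22.92
tool_pos: [0.6679, 0.2371, 0.4054]
eef_rot: [3.078, -0.072, 0.288]
ft_force: [-0.3, 0.3, -0.6]
grip_width: 0.0302
[ 0.359  0.182  1.438 -0.117  1.366  1.991] [0.6679 0.2371 0.4054] [-0.33  0.31 -0.65]
[[ 0.982 -0.051  0.184]
 [-0.042 -0.998 -0.053]
 [ 0.187  0.044 -0.981]]
[-2.28 -0.63 11.53]
```

View pics/w9.png

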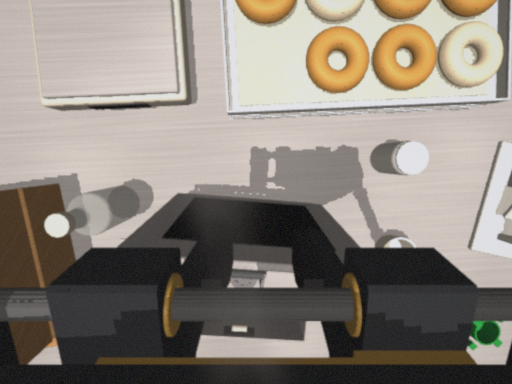

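```bash
python3 -c "
from h import *
im,d,m=look('scene','s9'); W=cloud(d,m)
s=manip.get_state();print(s['grip_width'])
q=(np.abs(W[...,0]-.62)<.1)&(np.abs(W[...,1]-.24)<.15)&(W[...,2]>.2)&(W[...,2]<.33);P=W[q]
hi=P[P[:,2]>.295]; print(len(P),P[:,2].max(),hi.mean(0),hi.min(0),hi.max(0))
tip=s['tool_pos']+R.from_rotvec(s['eef_rot']).as_matrix()[:,2]*.014; print(tip,proj(tip,m))
c=cv2.imread('pics/s9.png')[60:220,210:400]; cv2.imwrite('pics/s9c.png',cv2.resize(c,None,fx=3.5,fy=3.5,interpolation=cv2.INTER_CUBIC))"
```

```text
0.02196414331108838
1235 0.3059077352757626 [0.62923785 0.23461277 0.30029132] [0.61256214 0.13436599 0.29501498] [0.64689781 0.3510567  0.30590774]
[0.66800425 0.23763327 0.39435799] [[341.62720905 118.42697191]]
```

View pics/s9c.png

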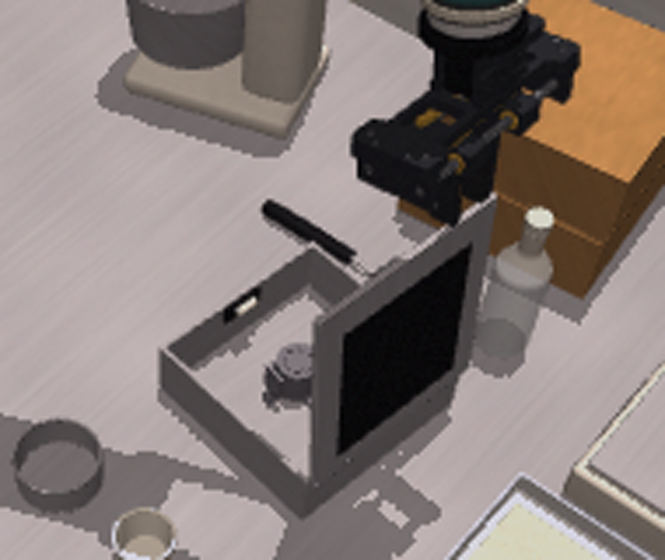

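The scene picture shows the cap standing in the box and the gripper above and behind the lid's top edge. I'll lower it behind the lid.

```bash
python3 -m crank '[[[-0.6,-0.1,3],0],[[-1.1,-0.3,6],0],[[-1.7,-0.4,9],0],[[-2.1,-0.5,11],0],[[-2.1,-0.5,11.3],0]]' 0; python3 -c "
from h import *
s=manip.get_state(); print(s['joint_pos'].round(3),s['tool_pos'].round(4),s['ft_force'].round(2),s['grip_width']);
M=R.from_rotvec(s['eef_rot']).as_matrix()
ex=np.array([.9905,-.1374,0]);o=np.array([.5394,.2557,0]);h=o+.11*ex+[0,0,.0705]
for th in (1.3,1.1,.9,.7,.5,.35,.22,.12):
    rho=.2 if th>.4 else .212
    tip=h+rho*(-np.cos(th)*ex+[0,0,np.sin(th)])+.0085*(np.sin(th)*ex+[0,0,np.cos(th)])
    tip=tip+ex*.010*np.sin(th)
    print(th,tip.round(3),rel(tip-.014*M[:,2]))
im,d,m=look('scene','s10'); c=cv2.imread('pics/s10.png')[60:220,210:400]; cv2.imwrite('pics/s10c.png',cv2.resize(c,None,fx=3.5,fy=3.5,interpolation=cv2.INTER_CUBIC))"
```

```text
clock: 23.65
tool_pos: [0.6645, 0.2386, 0.2919]
eef_rot: [3.08, -0.066, 0.288]
ft_force: [-0.7, 0.2, -0.6]
grip_width: 0.0005
[ 0.362  0.211  1.608 -0.123  1.17   2.015] [0.6645 0.2386 0.2919] [-0.72  0.22 -0.65] 0.0005445205138441482
1.3 [0.613 0.245 0.265] [-5.57 -0.56  0.21]
1.1 [0.575 0.251 0.253] [-9.58 -0.96  0.74]
0.9 [0.54  0.256 0.232] [-13.44  -1.38   2.04]
0.7 [0.509 0.26  0.206] [-16.99  -1.77   4.06]
0.5 [0.483 0.263 0.174] [-20.08  -2.15   6.72]
0.35 [0.457 0.267 0.151] [-23.06  -2.48   8.45]
0.22 [0.447 0.268 0.125] [-24.53  -2.69  10.82]
0.12 [0.442 0.269 0.104] [-25.45  -2.83  12.75]
```

View pics/s10c.png

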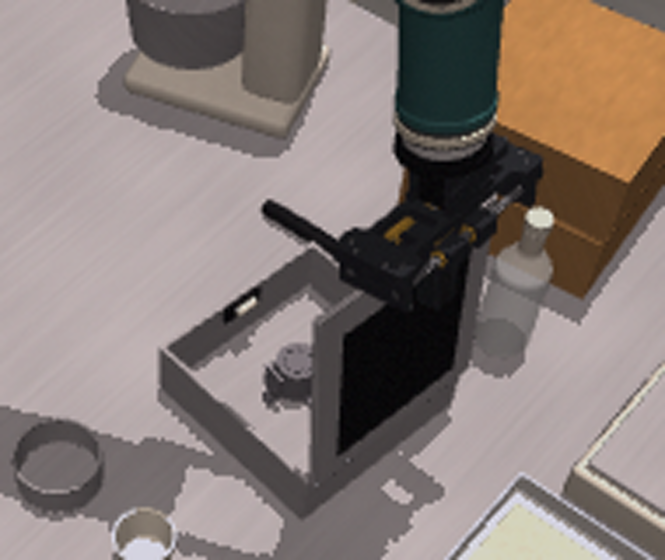

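```bash
python3 -m crank '[[[-1.5,-0.1,0],0],[[-3.5,-0.3,0.1],0],[[-5.5,-0.5,0.2],0],[[-7.5,-0.7,0.4],0],[[-9.5,-0.9,0.7],0],[[-9.5,-0.9,0.7],0]]' 0; python3 -c "
from h import *
s=manip.get_state(); print(s['joint_pos'].round(3),s['tool_pos'].round(4),s['ft_force'].round(2),s['grip_width']);
M=R.from_rotvec(s['eef_rot']).as_matrix()
ex=np.array([.9905,-.1374,0]);o=np.array([.5394,.2557,0]);h=o+.11*ex+[0,0,.0705]
for th in (.9,.7,.5,.35,.22,.12):
    rho=.2 if th>.4 else .212
    tip=h+rho*(-np.cos(th)*ex+[0,0,np.sin(th)])+.0085*(np.sin(th)*ex+[0,0,np.cos(th)])
    tip=tip+ex*.010*np.sin(th)
    print(th,tip.round(3),rel(tip-.014*M[:,2]))
im,d,m=look('scene','s11'); c=cv2.imread('pics/s11.png')[60:220,210:400]; cv2.imwrite('pics/s11c.png',cv2.resize(c,None,fx=3.5,fy=3.5,interpolation=cv2.INTER_CUBIC))"
```

```text
clock: 24.45
tool_pos: [0.5728, 0.2514, 0.2691]
eef_rot: [3.081, -0.065, 0.293]
ft_force: [0.4, -0.2, -0.5]
grip_width: 0.0007
[ 0.439  0.074  1.805 -0.139  1.116  2.104] [0.5728 0.2514 0.2691] [ 0.39 -0.2  -0.53] 0.0006545267708309346
0.9 [0.54  0.256 0.232] [-3.97 -0.43  1.55]
0.7 [0.509 0.26  0.206] [-7.52 -0.83  3.56]
0.5 [0.483 0.263 0.174] [-10.63  -1.2    6.2 ]
0.35 [0.457 0.267 0.151] [-13.61  -1.53   7.92]
0.22 [0.447 0.268 0.125] [-15.09  -1.73  10.29]
0.12 [0.442 0.269 0.104] [-16.01  -1.87  12.22]
```

View pics/s11c.png

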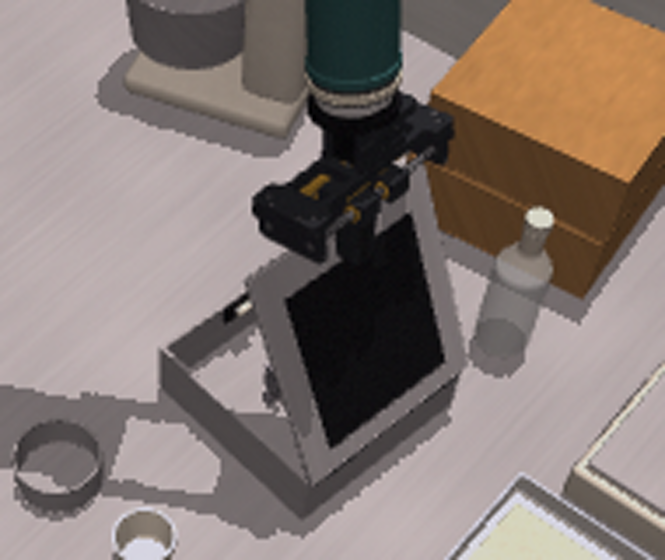

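```bash
python3 -m crank '[[[-2,-0.2,0.7],0],[[-4,-0.4,1.6],0],[[-5.8,-0.6,2.5],0],[[-7.5,-0.8,3.6],0],[[-9.1,-1,4.8],0],[[-10.6,-1.2,6.2],0],[[-13,-1.5,7.6],0],[[-13.6,-1.5,8],0]]' 0; python3 -c "
from h import *
s=manip.get_state(); print(s['joint_pos'].round(3),s['tool_pos'].round(4),s['ft_force'].round(2),s['grip_width']);
M=R.from_rotvec(s['eef_rot']).as_matrix()
ex=np.array([.9905,-.1374,0]);o=np.array([.5394,.2557,0]);h=o+.11*ex+[0,0,.0705]
for th in (.35,.22,.12,.06,0):
    rho=.22
    tip=h+rho*(-np.cos(th)*ex+[0,0,np.sin(th)])+.0085*(np.sin(th)*ex+[0,0,np.cos(th)])
    print(th,tip.round(3),rel(tip-.014*M[:,2]))
im,d,m=look('scene','s12'); c=cv2.imread('pics/s12.png')[60:220,210:400]; cv2.imwrite('pics/s12c.png',cv2.resize(c,None,fx=3.5,fy=3.5,interpolation=cv2.INTER_CUBIC))"
```

```text
clock: 25.5
tool_pos: [0.4538, 0.2668, 0.1621]
eef_rot: [3.079, -0.064, 0.289]
ft_force: [1.4, 0.3, 1.2]
grip_width: 0.0004
[ 0.573 -0.013  2.102 -0.18   0.932  2.284] [0.4538 0.2668 0.1621] [1.43 0.26 1.22] 0.0003541936052607688
0.35 [0.447 0.269 0.154] [-0.87 -0.18 -0.74]
0.22 [0.438 0.27  0.127] [-2.26 -0.38  1.75]
0.12 [0.433 0.27  0.105] [-3.11 -0.52  3.78]
0.06 [0.431 0.271 0.092] [-3.52 -0.59  5.03]
0 [0.43  0.271 0.079] [-3.85 -0.66  6.3 ]
```

View pics/s12c.png

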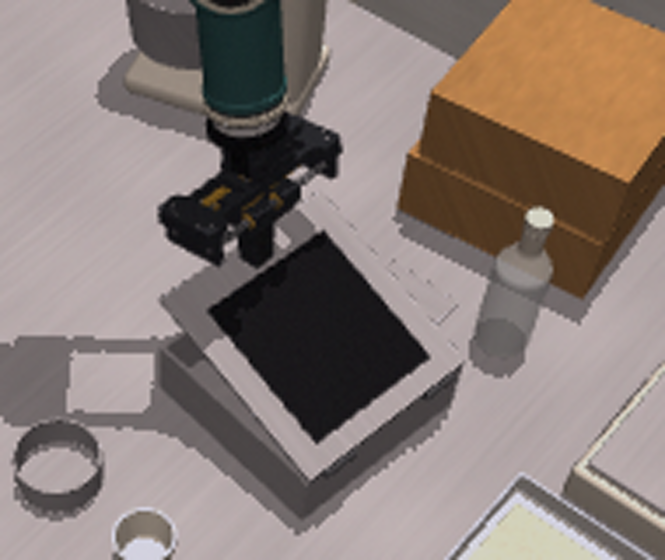

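```bash
python3 -m crank '[[[-1,-0.1,0.6],0],[[-2.1,-0.3,1.8],-0.05],[[-2.6,-0.4,2.8],-0.1],[[-3,-0.5,3.8],-0.1],[[-3.3,-0.5,4.5],-0.1],[[-3.4,-0.6,5],-0.1],[[-3.4,-0.6,5],-0.1]]' 0; python3 -c "
from h import *
s=manip.get_state(); print(s['joint_pos'].round(3),s['tool_pos'].round(4),s['ft_force'].round(2),s['grip_width']);print(rel([.4275,.2715,.0918]))
im,d,m=look('scene','s13'); c=cv2.imread('pics/s13.png')[60:220,210:400]; cv2.imwrite('pics/s13c.png',cv2.resize(c,None,fx=3.5,fy=3.5,interpolation=cv2.INTER_CUBIC))"
```

```text
clock: 26.42
tool_pos: [0.4299, 0.2712, 0.1069]
eef_rot: [3.069, 0.089, 0.283]
ft_force: [-1.7, -2.2, 4.8]
grip_width: 0.0003
[ 0.609  0.025  2.18  -0.204  0.825  2.252] [0.4299 0.2712 0.1069] [-1.69 -2.17  4.78] 0.0002611745172781054
[-0.51 -0.14  1.44]
```

View pics/s13c.png

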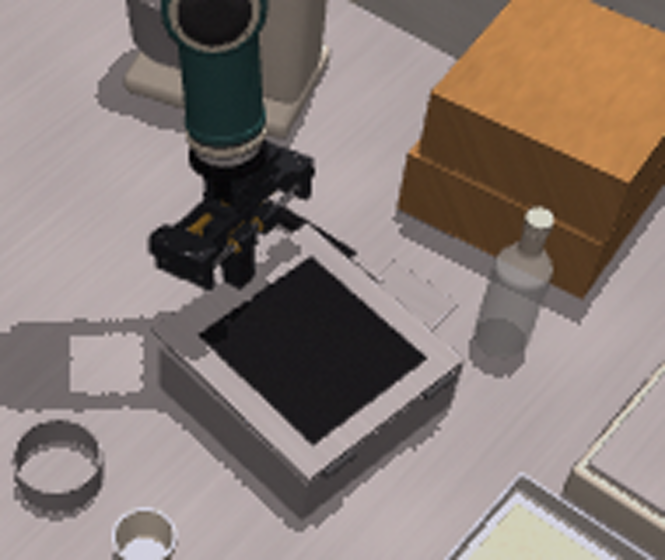

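At the catch now. I'll press down about 15 mm more, slowly.

```bash
python3 -m crank '[[[-0.1,0,0.4],0],[[-0.2,0,0.8],0],[[-0.3,-0.1,1.2],0],[[-0.4,-0.1,1.5],0],[[-0.4,-0.1,1.6],0]]' 0; python3 -c "
from h import *
s=manip.get_state(); print(s['joint_pos'].round(3),s['tool_pos'].round(4),s['ft_force'].round(2))"
```

```text
clock: 27.1
tool_pos: [0.4297, 0.2714, 0.0938]
eef_rot: [3.068, 0.088, 0.285]
ft_force: [-15.0, -5.8, 34.4]
grip_width: 0.0005
[ 0.611  0.044  2.189 -0.211  0.797  2.263] [0.4297 0.2714 0.0938] [-15.    -5.75  34.41]
```

```bash
python3 -m crank '[[[0,0,-1],0],[[0,0,-3],0],[[0,0,-7],0],[[0,0,-12],0],[[0,0,-17],0],[[0,0,-22],0],[[0,0,-22],0]]'; python3 -c "
from h import *
s=manip.get_state(); print(s['joint_pos'].round(3),s['tool_pos'].round(4),s['ft_force'].round(2))
for n in ('wrist','scene','top'):
    im,d,m=look(n,n+'14'); W=cloud(d,m)
    q=(np.abs(W[...,0]-.54)<.13)&(np.abs(W[...,1]-.256)<.13)&(W[...,2]>.06)&(W[...,2]<.13); P=W[q]
    ex=np.array([.9905,-.1374]);l=(P[:,:2]-[.5394,.2557])@ex
    ey=np.array([.1374,.9905]);ll=(P[:,:2]-[.5394,.2557])@ey
    g=(np.abs(ll)<.1)&(np.abs(l)<.1); k=np.polyfit(l[g],P[g,2],1); print(n,g.sum(),'slope',k, 'front',np.median(P[g&(l<-.08),2]) if (g&(l<-.08)).any() else None,'back',np.median(P[g&(l>.08),2]))
"
```

```text
clock: 27.98
tool_pos: [0.3907, 0.2849, 0.3148]
eef_rot: [3.073, 0.088, 0.297]
ft_force: [0.1, 0.2, 0.0]
grip_width: 0.0004
[ 0.686 -0.217  1.994 -0.168  1.248  2.243] [0.3907 0.2849 0.3148] [0.05 0.23 0.04]
wrist 27135 slope [0.00122716 0.0809953 ] front 0.0804140780695608 back 0.08037912542914882
scene 2506 slope [0.0013689  0.07948252] front 0.07887786269671786 back 0.07912046166201314
top 3563 slope [-0.00103204  0.08087946] front 0.08044099364348235 back 0.0801746014461262
```

View pics/wrist14.png

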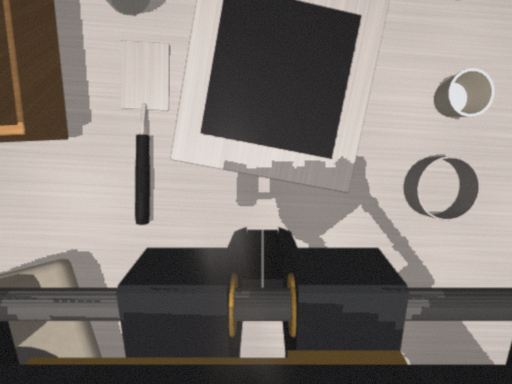

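View pics/scene14.png

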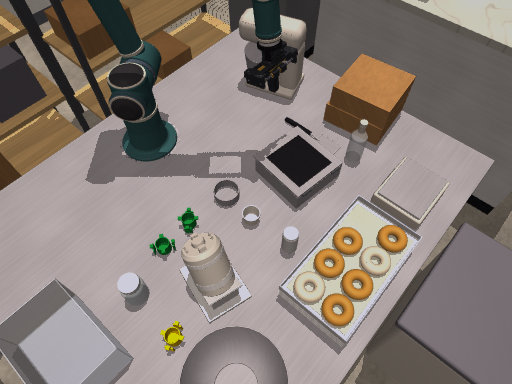

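The lid is level in all three cameras: the slope is within 0.0014 rad and its top is at 79–81 mm. The gripper is in free air with no force on it, and the bystanders look to be where they started. Handing in.

```bash
python3 -c "
from cell import manip; print(manip.close_job())"
```

```text
the job is handed in; nothing more can be done
None
```

The job is handed in at about 28 s of the 62 s. The cap is in the sanitiser box with the lid snapped shut, but the interface gave no verdict.

**What I did**
- **Tilting the tool:** moves have no tilt input, so I pushed the arm against its outer reach limit until the tool lined up with the leaning neck, within 0.6°.
- **Removing the cap:** I squeezed the tabs at 28 N, turned the cap about 43° anticlockwise and drew it off along the neck.
- **Placing the cap:** I removed most of the tilt at the arm's inner reach limit. With about 10° left, I lowered the cap until it touched the box floor and released it there. It settled upright.
- **Closing the lid:** I pushed it down from behind and pressed it past the catch.

**Last checks**
- **Cap:** before the lid closed it stood upright about 16 mm from the floor's centre, with its top 43 mm above the box floor (the cap is 42 mm tall). I could not see it once the lid was shut.
- **Lid:** level within 0.0014 rad in all three cameras, with its top at 79–81 mm.
- **Force and bystanders:** the tool read no force after retreating. By eye nothing on the bench had moved; I did not measure it.

**Possible concerns**
- **Joint limits:** the reach-limit pushes put joint 2 at -0.945 (stated limit -0.94), and joint 6 touched 2.551 (limit 2.55) while lowering the cap. These are within rounding of the limits, and nothing was flagged.
- **Forces:** the wrist briefly read about 60 N when the arm first stopped at its reach limit, and about 38 N on the final lid press. The wrist limit is 120 N.

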